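Set up the copy lathe for the next bowl

ROBOT

A 6-joint arm with a two-finger parallel gripper is mounted at the origin on the work surface. World frame = base frame: x ahead of the robot, y to its left, z up, the work surface at z = 0. Lengths are in m, angles in rad, forces in N, time in s.
With the tool pointing down it reaches from about 0.275 to 0.825 m from the base axis. Payload 4.9 kg.
Tool frame: the origin (TCP) lies midway between the tips of the shut fingers; the grasp point (between the pads) lies 19 mm behind it (bot.grip_depth is the distance from the TCP to the grasp point, in m); y points along the fingers, x is the direction in which the jaws open and shut, and the axes are right-handed (so a half turn about y gives the same grasp; the last joint's range is limited). The gripper opens to 85 mm and grips with 20 to 120 N. Pads are 22 mm wide; open, the fingers measure 114 mm over their backs; the gripper's body (76 mm by 85 mm) begins 54 mm behind the grasp point. The pads swing forward as they close: fully open they stand 13 mm farther back than shut.
Start: joints at [1.02, 0.326, -0.193, 1.052, 0, 1.437], TCP at [0.223, 0.503, 0.231] pointing down, gripper open.
Joint ranges: [-2.65, 2.65], [-0.97, 1.79], [-1.3, 1.35], [-1.93, 2.1], [-1.47, 1.37], [-3.14, 3.14]. Speed limits (rad/s): [2.57, 2.57, 3.14, 3.14, 3.14, 3.14].

INTERFACE

Orientations are given as a unit quaternion [w, x, y, z].
In Python, from cell import bot gives the robot as it stands. Calls block until the motion is done:
- bot.move_pose(position, orientation): joint-space move of the TCP to a pose.
- bot.move_linear(position, speed=0.15, rotation=None, until_force=None): straight line of the TCP; rotation=None keeps the orientation; speed is the mean speed in m/s. With until_force (N) it stops when the force on the tool has changed by that much, and returns True; else False.
- bot.goto_joints(angles): joint-space move.
- bot.set_gripper(opening, grasp_force=None): opening from 0.0 (shut) to 1.0 (fully open); grasp_force is the grip in N (None keeps the last); returns when the fingers have stopped.
- bot.wait(seconds).
- bot.solve_ik(position, orientation): joint angles nearest the present ones, or None.
- bot.camera(name): name is "side" or "top"; returns the picture (420x560x3 uint8, red, green, blue); there is no depth.
- bot.calibration(name): a dict with "mtx" (3x3 intrinsics, pixels), "extrinsics" (4x4, takes a point from world to camera coordinates). Camera axes: x right, y down, z forward; pixel columns grow to the right and rows downward; lengths in m; the calibration is good to about 2 mm. A picture is of the moment at which its call begins. calibration takes no time and is no camera call.
A pose or a line that the arm cannot do raises bot.PlanningError and nothing moves.
- bot.close_job(): hands the job in, once; it reports no verdict.
Trained networks look in the newest picture that a camera, given by its name, has taken for a name from the list of things; names that differ only in an ending like _2 or _b are one class to them, and where a whole thing is asked for, a point or a joint stands for the part that bears it (a point fixed in the world has none). Each returns a list of dicts, best first, with "confidence" (0 to 1); they miss things now and then, are a little off and sometimes report something else, mostly with a low value. They report only what shows in the picture. A call takes as long as a camera call. They do not tell look-alikes from the thing itself.
- bot.search_frame(camera, thing): "bbox" ([left, top, width, height] in pixels, round what is visible of it).
Readings, each from a call of its own:
- bot.read_clock(): time.
- bot.read_joint_positions(): joint angles.
- bot.read_joint_vel(): joint speeds.
- bot.read_joint_efforts(): joint torques, N m.
- bot.read_position(): TCP position.
- bot.read_tool_rot(): TCP orientation.
- bot.read_ft_force(): force on the tool from outside, world axes, zero at the start.
- bot.read_moment(): the same for the moment, N m.
- bot.read_gripper_width(): opening from 0.0 (shut) to 1.0 (fully open).
Only numpy, scipy, OpenCV 4.12 (cv2) and the standard library are available. Lean on these libraries where they do the work, as an engineer would, in place of code of your own. Each camera call takes 0.05 s, during which the arm holds its last target. There are 200 camera calls.

TASK

Set the copy lathe up for the next bowl: take the plywood profile template out of the deep narrow bin by its raised edge and lay it down gently, without dropping it, flat, straight and centred on the copy bed between the two end stops. Then swing the keeper bar fully across over it, and after that turn the speed selector exactly three clicks clockwise (seen from above) from where it stands. Leave the other things on the bench where they are.

Things in the scene. Friction and masses are not known exactly. Their poses are not given: they have to be found in the camera images.
- template_mid (a point): Centre (half-way through) of the loose plywood template: flat panel 190 mm long (x), 60 wide (y), 10 thick (z, upper face's normal), about 90 g. The middle 100 mm of its +y edge is cut in a shallow curve; the 45 mm at each end are full width. It starts slanting about 35 degrees: -x end down in the bin's near corner, +x end raised, resting on the far rim and sticking out about 45 mm.
- template_grip (a point): Point on the template 70 mm from its centre towards its raised (+x) end, half-way through, axes as template_mid: here the 60 mm width can be pinched across the long edges (along y), squarely to the panel or from above, clear of the bin.
- bin: Deep narrow grey sheet-metal bin, open on top, fixed: outside 130 (x) x 78 (y) x 85 mm high, walls 5 mm; the template has 4 mm to spare at each side. Origin at the centre of its underside on the bench; x points away from the robot, to the rim the template leans on. It stands left or right of the copy bed; the control box stands on the other side.
- bed: Copy bed, fixed: aluminium bar along its x axis, 228 mm long, 44 wide (narrower than the template, so fingers pass at both sides), flat top 40 mm above the bench, foot 56 mm wide and 6 high. Across each end is a stop 8 mm higher than the top; the stops are 204 mm apart. Origin on the bench under the bar's centre, z up. The keeper's pivot post stands at x -30, y +78 mm.
- bed_target (a point): Where the laid template's centre belongs: over the bed's centre, 45 mm above the bench (within 10 mm along, 12 mm across), template's long axis along the bed's x, either way round; axes as the bed.
- keeper (a joint): Angle of the steel keeper bar about its upright pivot, rad. 0: open, pointing along the bed's -x; grows counter-clockwise seen from above to the stop at 1.57: closed, pointing along the bed's -y across the laid template, 3.5 mm above it. Starts between 0 and 0.3. It stays where it is left and takes 1 to 2 N at the handle.
- keeper_handle (a point): Middle of the keeper's upright round black handle, 19 mm in diameter, 45 mm tall, 98 mm from the pivot axis; the point is 85 mm above the bench, the handle's top 107 mm, the bar's top 62 mm. It can be pinched from above or pushed sideways.
- keeper_pivot (a point): Point on the keeper's pivot axis at the same height as keeper_handle; fixed to the bed.
- selector (a joint): Selector angle, rad, growing clockwise seen from above. Seven sprung click positions, 25 degrees (0.436 rad) apart, from 0 to 2.618; let go, it snaps to the nearest. Starts in the second, third or fourth (0.436, 0.873 or 1.309); three clicks (+1.309 rad) end in the fifth, sixth or seventh. Passing a click takes about 0.2 N m.
- selector_grip (a point): Point on the selector's vertical axis, mid grip bar: grey bar 64 mm long, 16 wide, 40 high, on a 72 mm disc on the control box. The point is 92 mm above the bench (bar from 68 to 108 mm); x points along the bar to the end with the white pointer line, which shows on seven white ticks on the box's top, the fourth on the side away from the robot.
- selector_pointer (a point): Pointer end of the selector's grip bar, 32 mm from the axis, same height as selector_grip.
- control: Grey control box that carries the selector, fixed, 150 (x) x 124 (y) x 60 mm high; origin under its centre on the bench, x away from the robot.
- blank: Bystander: turned round bowl blank, 170 mm across, 45 mm high; origin at the centre of its underside.
- mallet: Bystander: wooden mallet lying down, head 60 x 110 x 60 mm, handle 160 mm towards its -x; origin under the head.
- gouge: Bystander: turning gouge 305 mm long lying down, 26 mm high; origin under its ferrule, blade to its +x.
- glue: Bystander: white bottle, 64 mm across, 170 mm tall; origin under its centre.
- mug: Bystander: white mug, 80 mm across, 95 mm tall; origin under its centre.
- sander: Bystander: cork sanding block 110 x 65 x 40 mm; origin under its centre.
- tin: Bystander: flat round steel tin, 72 mm across, 45 mm high, standing beyond the bed; origin under its centre.
There are look-alikes about, which are no part of the job. What is shaped like the control but green or yellow is not meant. There is more than one size of the part that bears template_mid; the job needs the larger.

How it is judged:
By the outcome, as a careful person would: the job done as asked, in the order asked, and still so for the second after the job is handed in, with the robot touching nothing.
It also fails if it takes over 70 s, if anything falls off the work surface, if the arm or the gripper's body presses on something with over 40 N, if the wrist force passes 120 N, or if a joint passes its speed limit or range.

## Working session

There is one attempt and no reset: what is moved stays moved. The work goes in short steps, each a Python script; the robot and the scene stay as the last script left them, time stands still between calls to the robot, and variables do not carry over. Pictures are saved under pics/ and viewed, about 8 in all and at most 12, crops included, and the job is handed in when it is done.

```bash
ls; mkdir -p pics
python3 - <<'E'
from cell import bot
import cv2,numpy as np
for n in("top","side"):
    im=bot.camera(n); cv2.imwrite(f"pics/{n}0.png",cv2.resize(im[:,:,::-1],(784,588),interpolation=cv2.INTER_CUBIC)); cv2.imwrite(f"{n}0_raw.png",im[:,:,::-1])
    c=bot.calibration(n); print(n,np.round(c["mtx"],1).tolist(),np.round(c["extrinsics"],4).tolist())
    for t in("template_mid","bin","bed","keeper","keeper_handle","selector","selector_pointer","control","tin"):
        print(t,[(np.round(d["bbox"]).astype(int).tolist(),round(d["confidence"],2)) for d in bot.search_frame(n,t)[:4]])
print(bot.read_clock(),bot.read_tool_rot())
E
```

```text
pics
top [[506.4, 0.0, 276.4], [0.0, 506.4, 205.4], [0.0, 0.0, 1.0]] [[0.0141, -0.9997, -0.0199, 0.0047], [-0.9914, -0.0113, -0.1306, 0.5234], [0.1304, 0.0215, -0.9912, 1.5706], [0.0, 0.0, 0.0, 1.0]]
template_mid [([175, 182, 23, 55], 0.76), ([217, 166, 35, 40], 0.58)]
bin [([171, 196, 33, 45], 0.91), ([99, 209, 41, 32], 0.52)]
bed [([249, 174, 42, 80], 0.75)]
keeper [([250, 216, 11, 38], 0.53)]
keeper_handle [([252, 216, 10, 36], 0.84)]
selector [([186, 280, 29, 25], 0.92), ([363, 282, 29, 22], 0.71), ([353, 206, 22, 24], 0.65)]
selector_pointer [([364, 278, 30, 27], 0.79), ([189, 278, 22, 24], 0.79), ([351, 207, 25, 20], 0.69)]
control [([356, 266, 43, 52], 0.93), ([175, 262, 54, 59], 0.9), ([336, 192, 46, 54], 0.66)]
tin [([309, 138, 23, 22], 0.64), ([250, 174, 42, 81], 0.36)]
side [[541.7, 0.0, 281.2], [0.0, 541.7, 207.4], [0.0, 0.0, 1.0]] [[0.9311, -0.364, -0.0211, -0.5128], [-0.2054, -0.4756, -0.8553, 0.1796], [0.3013, 0.8008, -0.5176, 1.4104], [0.0, 0.0, 0.0, 1.0]]
template_mid [([235, 151, 22, 21], 0.83), ([255, 200, 42, 10], 0.78)]
bin [([205, 161, 52, 39], 0.71)]
bed [([212, 201, 95, 48], 0.81)]
keeper [([212, 200, 42, 16], 0.9)]
keeper_handle [([214, 200, 39, 19], 0.9)]
selector [([191, 278, 33, 38], 0.84), ([280, 247, 29, 30], 0.63), ([214, 201, 39, 18], 0.17)]
selector_pointer [([150, 179, 23, 20], 0.86), ([192, 279, 32, 33], 0.82), ([281, 252, 28, 23], 0.56)]
control [([169, 280, 83, 69], 0.55), ([131, 177, 69, 49], 0.55)]
tin [([202, 162, 51, 40], 0.73), ([339, 223, 24, 26], 0.72)]
1.0 [-0.59263845  0.59264035  0.38573979 -0.38569665]
```

View pics/top0.png

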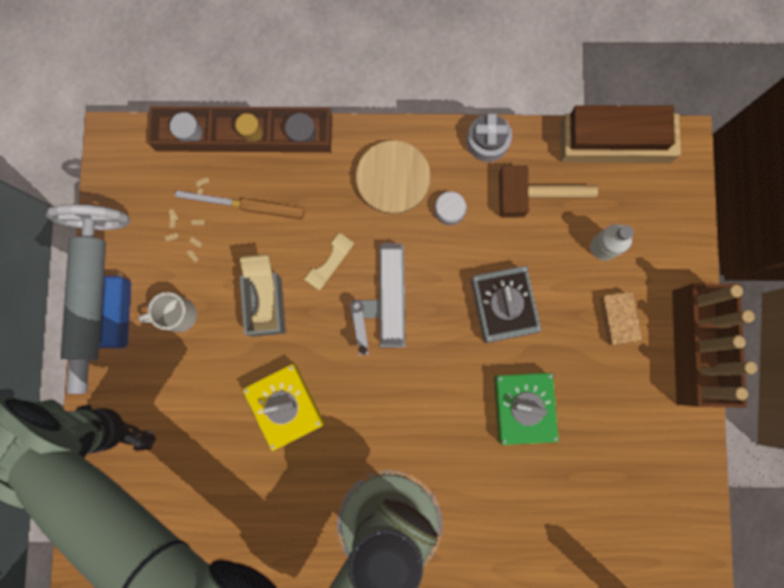

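View pics/side0.png

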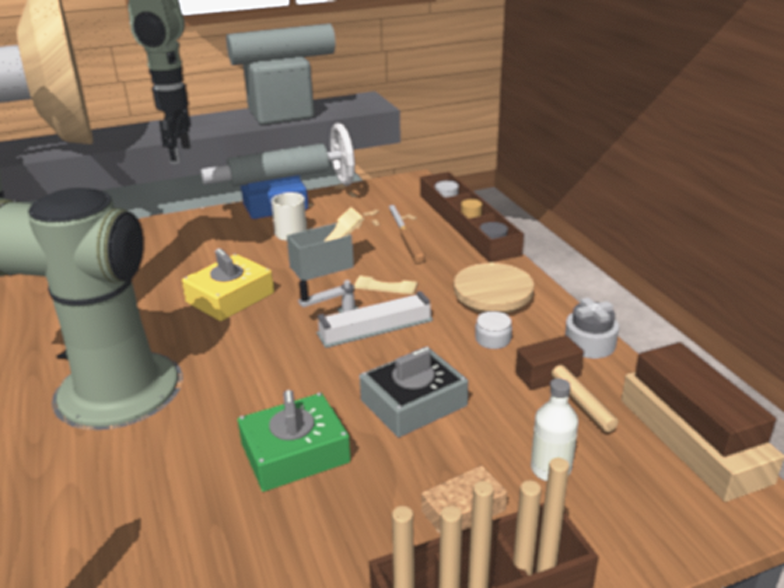

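The top view (784 px wide) shows these candidates:
- **Template:** one leans in the grey bin at (262,295) with its tongue at (257,270). A smaller one lies loose on the bench at (330,262). The one in the bin fits.
- **Control:** the boxes are grey (506,303), yellow (283,407) and green (527,408). The grey one is meant.
- **Bed and keeper:** the bed is at (392,295), the keeper handle near (362,350).

I'll confirm these in an enlarged crop.

Run:
```python
import cv2,numpy as np
t=cv2.imread("top0_raw.png")
f=lambda im,x,y,w,h,s:cv2.resize(im[y:y+h,x:x+w],None,fx=s,fy=s,interpolation=cv2.INTER_CUBIC)
a=f(t,165,170,135,90,5.9); b=f(t,330,180,64,70,4)
cv2.imwrite("pics/ctop.png",f(t,165,170,133,90,6))
s=cv2.imread("side0_raw.png")
cv2.imwrite("pics/cside.png",f(s,195,145,150,100,5.2))
c=np.hstack([f(t,330,185,62,65,6.2),f(s,250,240,90,72,5.6)]) if 0 else None
A=f(t,330,185,60,65,6.4); B=f(s,254,242,84,83,5.012)[:416]
cv2.imwrite("pics/cctl.png",np.hstack([A,cv2.resize(B,(416,416))]))
```

```text
(no output)
```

View pics/ctop.png

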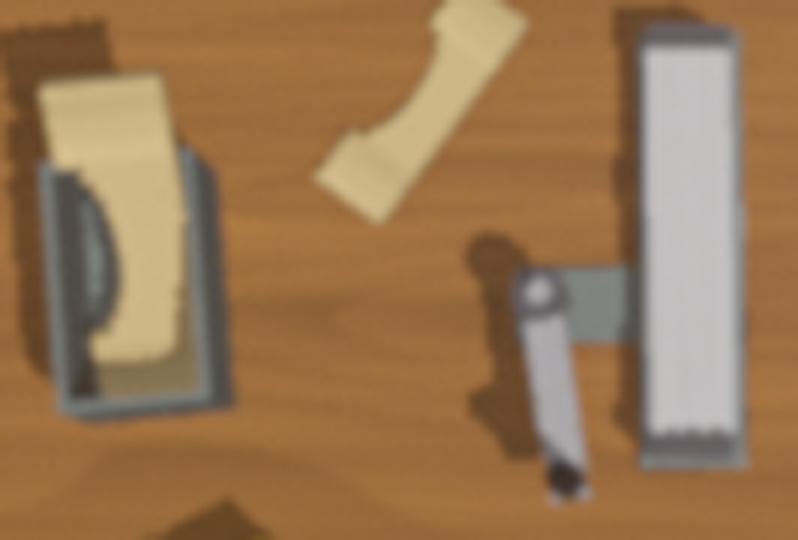

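View pics/cctl.png

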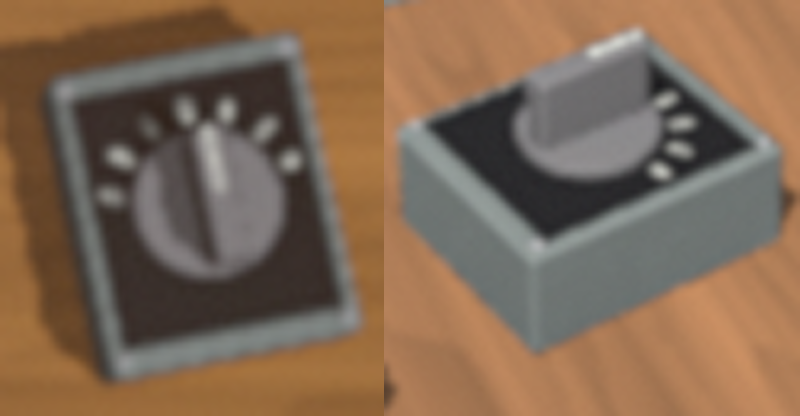

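The grey box is (361,217) in raw pixels. Its pointer line is nearly parallel to the box x axis, so it sits at the fourth tick. The template in the bin is clearly longer than the loose one. The keeper points towards the robot.

View pics/cside.png

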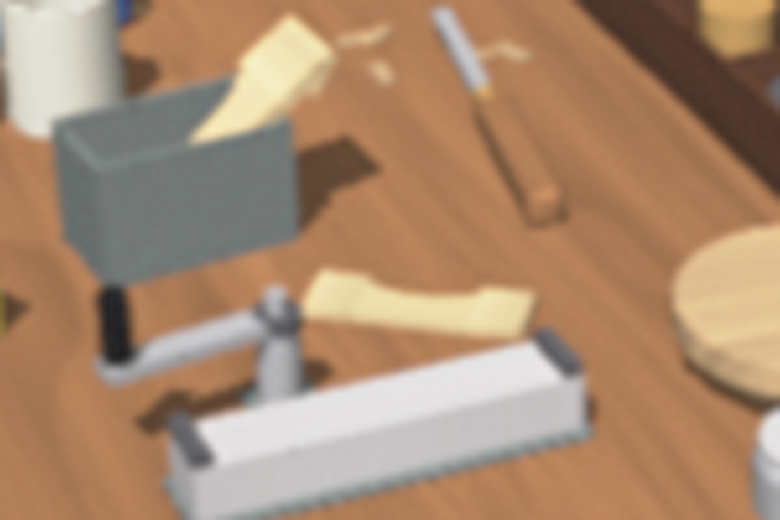

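Side crop: the bin's near top corner is at (103,165). The bed's stops are at (190,440) and (560,355), and the keeper handle at (115,325). Next I'll fit the planar poses from clicked corners in both views.

```bash
cat > h.py <<'E'
import numpy as np,cv2
from scipy.optimize import least_squares
from cell import bot
CAL={n:bot.calibration(n) for n in("top","side")}
def proj(n,P):
    c=CAL[n]; q=np.c_[np.atleast_2d(P),np.ones(len(np.atleast_2d(P)))]@c["extrinsics"].T
    q=q[:,:3]@c["mtx"].T; return q[:,:2]/q[:,2:]
def place(p,L):
    c,s=np.cos(p[2]),np.sin(p[2]); L=np.atleast_2d(np.array(L,float))
    return np.c_[p[0]+c*L[:,0]-s*L[:,1],p[1]+s*L[:,0]+c*L[:,1],L[:,2]]
def rawpx(uv,off,s): return (np.array(uv,float)+.5)/s-.5+np.array(off)
def R_down(yaw,tilt=0.):
    """jaw axis = world y turned by yaw; approach down, tilted towards +x(yaw) by tilt."""
    from scipy.spatial.transform import Rotation as Ro
    c,s=np.cos(yaw),np.sin(yaw)
    a=np.array([c*np.sin(tilt),s*np.sin(tilt),-np.cos(tilt)]); x=np.array([-s,c,0])
    return x,a
def quat(x,a,flip=False):
    from scipy.spatial.transform import Rotation as Ro
    x=-x if flip else x
    q=Ro.from_matrix(np.c_[x,a,np.cross(x,a)]).as_quat(); return np.r_[q[3],q[:3]]
E
cat > fit.py <<'E'
from h import *
T=((165,170),6); S=((195,145),5.2); CT=((330,185),6.4); 
def CS(uv): # side control crop: 84x83 -> x5.012 -> same
    return (np.array(uv,float)+.5)/np.array([4.952,5.012])-.5+np.array([254,242])
def fit(name,corr,p0):
    def res(p): return np.concatenate([(proj(n,place(p,L))-px).ravel() for n,L,px in corr])
    r=least_squares(res,p0,loss="soft_l1"); print(name,np.round(r.x,4),"deg",round(np.degrees(r.x[2]),2))
    print(np.round(res(r.x).reshape(-1,2),1).tolist()); return r.x
t=lambda L,uv:("top",L,rawpx(uv,*T)); s=lambda L,uv:("side",L,rawpx(uv,*S))
a,b,h=.065,.039,.085
B=fit("bin",[t((a,b,h),(40,163)),t((-a,b,h),(62,412)),t((-a,-b,h),(207,402)),t((a,-b,h),(183,150)),
 s((-a,-b,h),(103,165)),s((a,-b,h),(292,125)),s((-a,b,h),(55,125)),s((-a,-b,0),(118,285)),s((a,-b,0),(298,238))],[.45,.28,0])
a,b,h=.114,.022,.048
D=fit("bed",[t((a,b,h),(642,26)),t((a,-b,h),(738,28)),t((-a,b,h),(643,457)),t((-a,-b,h),(742,457)),
 s((-a,b,h),(170,418)),s((-a,-b,h),(200,467)),s((a,-b,h),(582,370)),s((a,b,h),(550,332))],[.45,0,0])
a,b,h=.075,.062,.060
tc=lambda L,uv:("top",L,rawpx(uv,*CT)); sc=lambda L,uv:("side",L,CS((uv[0]-384,uv[1])))
C=fit("ctl",[tc((a,b,h),(52,82)),tc((a,-b,h),(294,40)),tc((-a,-b,h),(357,325)),tc((-a,b,h),(116,376)),
 sc((-a,-b,h),(536,248)),sc((a,-b,h),(778,145)),sc((-a,b,h),(402,130)),sc((-a,-b,0),(537,350))],[.4,-.2,.2])
def kp(q): return place(D,[-.03-.098*np.cos(q),.078-.098*np.sin(q),.085])
# keeper angle, from handle in side view
r=least_squares(lambda q:np.r_[(proj("side",kp(q[0]))-rawpx((115,325),*S)).ravel(),(proj("top",kp(q[0]))-rawpx((566,473),*T)).ravel()],[.15])
print("keeper",r.x,np.round(r.fun,1)); print("pivot px",proj("top",place(D,[-.03,.078,.07])),rawpx((540,292),*T))
# selector: axis & angle from pointer line (bar top z=.108)
def sel(p): return np.r_[(proj("top",[[p[0]+.032*np.cos(p[2]),p[1]+.032*np.sin(p[2]),.108]])-rawpx((206,122),*CT)).ravel(),
 (proj("top",[[p[0]+.008*np.cos(p[2]),p[1]+.008*np.sin(p[2]),.108]])-rawpx((222,190),*CT)).ravel(),
 (proj("side",[[p[0]+.032*np.cos(p[2]),p[1]+.032*np.sin(p[2]),.108]])-CS((644-384,38))).ravel(),
 (proj("side",[[p[0]-.032*np.cos(p[2]),p[1]-.032*np.sin(p[2]),.108]])-CS((538-384,77))).ravel(),
 (proj("top",[[p[0],p[1],.068]])-rawpx((210,201),*CT)).ravel()]
q=least_squares(sel,np.r_[C[:2],C[2]],loss="soft_l1"); print("sel",np.round(q.x,4),"rel deg",np.degrees(q.x[2]-C[2]),np.round(q.fun,1)); 
# template pose from the bin
th=np.radians(35); w=.03
def tp(u,v,n): # template coords -> bin
    return (.0205+u*np.cos(th)-n*np.sin(th),v,.0636+u*np.sin(th)+n*np.cos(th))
for nm,L,uv,X in(("top",tp(.095,w,-.005),(38,88),T),("top",tp(.095,-w,-.005),(160,75),T),("side",tp(.095,-w,.005),(330,55),S),("side",tp(.095,w,.005),(290,15),S)):
    print("tmpl",np.round(proj(nm,place(B,L))[0],1),np.round(rawpx(uv,*X),1))
np.savez("fit.npz",B=B,D=D,C=C,k=r.x,s=q.x); print("grip",place(B,tp(.07,0,0)))
E
python3 fit.py
```

```text
bin [0.4806 0.2897 0.1283] deg 7.35
[[-0.4, -0.1], [-0.4, 0.2], [0.8, -1.1], [0.8, -0.9], [-0.8, 0.6], [0.3, -1.5], [-0.9, -1.5], [-1.4, 1.0], [0.5, -0.2]]
bed [ 0.5086 -0.0023  0.0248] deg 1.42
[[1.7, -0.0], [-0.4, -0.6], [2.2, 0.2], [-0.1, 0.1], [-0.7, 0.2], [-1.5, -1.3], [0.5, -1.1], [0.3, -1.0]]
ctl [ 0.4897 -0.2533  0.215 ] deg 12.32
[[-1.0, -0.8], [0.1, -2.2], [1.2, 0.3], [-0.5, 0.4], [-0.4, 2.1], [2.0, -0.6], [-1.5, -1.3], [-0.1, 1.4]]
keeper [0.11928873] [-0.4  0.3  0.2  1.5]
pivot px [[255.41064921 218.59353463]] [254.58333333 218.25      ]
sel [ 0.4892 -0.2558  0.2171] rel deg 0.12496900720558167 [ 0.5  0.5 -0.2 -2.4 -0.1 -1.  -0.6  0.4  0.3 -0.1]
tmpl [170.6 183.2] [170.9 184.2]
tmpl [190.2 180.9] [191.2 182.1]
tmpl [257.8 153.5] [258.1 155.2]
tmpl [249.7 146.7] [250.4 147.5]
grip [[0.55783837 0.29964038 0.10375035]]
```

Residuals are about 1 px (about 3 mm), and the selector is confirmed at the fourth click. I'll check reachability of every key pose, then grasp.

```bash
cat >> h.py <<'E'
F=dict(np.load("fit.npz")); B,D,C,kq,SEL=F["B"],F["D"],F["C"],F["k"][0],F["s"]; D[1]=.0005
TH=np.radians(35)
GRIP=place(B,[.0205-.002+.07*np.cos(TH),0,.0636+.07*np.sin(TH)])[0]
def tcp(g,a,d=.019): return np.asarray(g)+d*a
def kh(q,z=.092): return place(D,[-.03-.098*np.cos(q),.078-.098*np.sin(q),z])[0]
E
cat > chk.py <<'E'
from h import *
print(bot.grip_depth)
def t(n,g,yaw,tilt=0,d=.019):
    x,a=R_down(yaw,tilt)
    for f in(0,1):
        j=bot.solve_ik(tcp(g,a,d),quat(x,a,f)); print(n,f,None if j is None else np.round(j,2))
x,a=R_down(B[2],TH); g=GRIP
t("pre",g-.15*a,B[2],TH,.025); t("grip",g,B[2],TH,.025); t("lift",g+place(np.r_[0,0,B[2]],[.06,0,.12])[0],B[2],TH,.025)
b=place(D,[.07,0,.045])[0]; t("bedhi",b+[0,0,.1],D[2],0,.025); t("bed",b,D[2],0,.025)
for q in(kq,1.57):
  for yw in(0,np.pi/4,-np.pi/4,np.pi/2): t(f"k{q:.2f} {yw:.2f}",kh(q),D[2]+yw)
s=np.r_[SEL[:2],.092]; t("sel0",s,SEL[2]);t("sel1",s,SEL[2]-1.309)
E
python3 chk.py
```

```text
0.0187
pre 0 [ 0.53  0.06 -0.81  0.12 -0.23  0.33]
pre 1 [ 0.53  0.06 -0.81  0.12 -0.23 -2.81]
grip 0 [ 0.46  0.41 -0.79 -0.21 -0.19  0.27]
grip 1 [ 0.46  0.41 -0.79 -0.21 -0.19 -2.87]
lift 0 [ 0.42  0.29 -0.54  0.15 -0.17  0.24]
lift 1 [ 0.42  0.29 -0.54  0.15 -0.17 -2.9 ]
bedhi 0 [-0.12  0.47 -0.27  0.83  0.   -0.15]
bedhi 1 [-0.12  0.47 -0.27  0.83  0.    2.99]
bed 0 [-0.12  0.6  -0.36  0.61  0.   -0.15]
bed 1 [-0.12  0.6  -0.36  0.61  0.    2.99]
k0.12 0.00 0 [-0.03  0.23 -0.81  0.53  0.   -0.05]
k0.12 0.00 1 [-0.03  0.23 -0.81  0.53  0.    3.09]
k0.12 0.79 0 [-0.03  0.23 -0.81  0.53  0.   -0.84]
k0.12 0.79 1 [-0.03  0.23 -0.81  0.53  0.    2.31]
k0.12 -0.79 0 [-0.03  0.23 -0.81  0.53  0.    0.73]
k0.12 -0.79 1 [-0.03  0.23 -0.81  0.53  0.   -2.41]
k0.12 1.57 0 [-0.03  0.23 -0.81  0.53  0.   -1.62]
k0.12 1.57 1 [-0.03  0.23 -0.81  0.53  0.    1.52]
k1.57 0.00 0 [-0.2   0.38 -0.59  0.61  0.   -0.22]
k1.57 0.00 1 [-0.2   0.38 -0.59  0.61  0.    2.92]
k1.57 0.79 0 [-0.2   0.38 -0.59  0.61  0.   -1.01]
k1.57 0.79 1 [-0.2   0.38 -0.59  0.61  0.    2.14]
k1.57 -0.79 0 [-0.2   0.38 -0.59  0.61  0.    0.56]
k1.57 -0.79 1 [-0.2   0.38 -0.59  0.61  0.   -2.58]
k1.57 1.57 0 [-0.2   0.38 -0.59  0.61  0.   -1.79]
k1.57 1.57 1 [-0.2   0.38 -0.59  0.61  0.    1.35]
sel0 0 [-0.62  0.49 -0.4   0.69  0.   -0.83]
sel0 1 [-0.62  0.49 -0.4   0.69  0.    2.31]
sel1 0 [-0.62  0.49 -0.4   0.69  0.    0.48]
sel1 1 [-0.62  0.49 -0.4   0.69  0.   -2.67]
```

Run:
```python
from h import *
x,a=R_down(B[2],TH); q=quat(x,a)
bot.move_pose(tcp(GRIP-.15*a,a,.025),q)
bot.set_gripper(1.0)
print(bot.move_linear(tcp(GRIP-.03*a,a,.025),.2))
print("hit",bot.move_linear(tcp(GRIP,a,.025),.05,until_force=6),bot.read_position()-tcp(GRIP,a,.025))
bot.set_gripper(0.0,50)
print("w",bot.read_gripper_width(),bot.read_ft_force(),bot.read_clock())
for n,(X,Y,w,h) in(("top",(150,160,100,75)),("side",(190,110,100,75))):
    im=bot.camera(n)[:,:,::-1]; cv2.imwrite(f"{n}1.png",im)
A=[cv2.resize(cv2.imread(f"{n}1.png")[Y:Y+h,X:X+w],None,fx=4,fy=4,interpolation=cv2.INTER_CUBIC) for n,(X,Y,w,h) in(("top",(150,150,100,110)),("side",(190,100,100,110)))]
cv2.imwrite("pics/grasp.png",np.hstack(A))
```

```text
False
hit False [-0.0001055  -0.00012433 -0.00031346]
w 0.6941751698155013 [-2.31423777 -0.85863523  3.17034497] 4.3333
```

View pics/grasp.png

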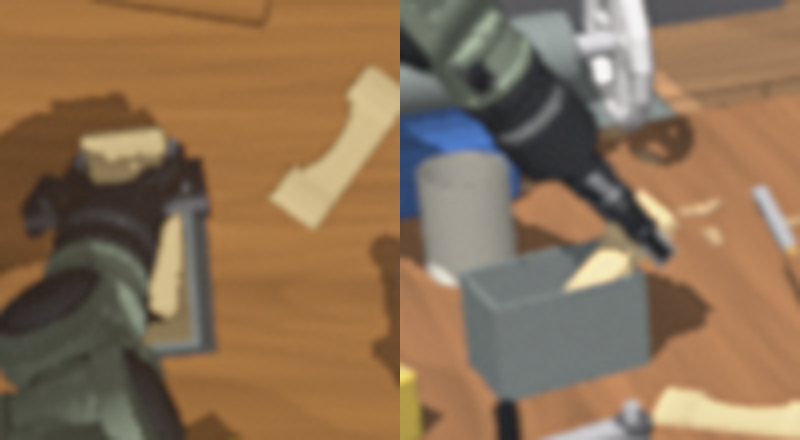

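The template is gripped: jaw opening 59 mm, its raised end showing beyond the fingers. Next I'll lift it along its slope, carry it and flatten it above the bed.

```bash
cat >> h.py <<'E'
def crop(n,name,X,Y,w,h,s):
    im=np.ascontiguousarray(bot.camera(n)[:,:,::-1]); cv2.imwrite(name+"_raw.png",im)
    return cv2.resize(im[Y:Y+h,X:X+w],None,fx=s,fy=s,interpolation=cv2.INTER_CUBIC)
E
python3 - <<'E'
from h import *
x,a=R_down(B[2],TH); v=lambda L:place(np.r_[0,0,B[2]],L)[0]
p=bot.read_position()
bot.move_linear(p+v([.06,0,.12]),.1); bot.move_linear(p+v([.05,0,.17]),.15)
print("w",bot.read_gripper_width(),bot.read_ft_force())
xb,ab=R_down(D[2],0); b=place(D,[.07,0,.045])[0]
bot.move_linear(tcp(b+[0,0,.12],ab,.025),.15,rotation=quat(xb,ab))
print("w",bot.read_gripper_width(),bot.read_position(),bot.read_clock())
A=crop("top","top2",210,150,100,110,4); S=crop("side","side2",200,140,100,110,4)
c=np.array([[.095,.03,.005],[.095,-.03,.005],[-.095,-.03,.005],[-.095,.03,.005],[.095,-.03,-.005],[-.095,-.03,-.005]])+[0,0,.165]
P=place(D,c)
for im,n,o in((A,"top",(210,150)),(S,"side",(200,140))):
    for u in (proj(n,P)-o+.5)*4-.5: cv2.circle(im,tuple(np.round(u).astype(int).tolist()),3,(0,0,255),1)
cv2.imwrite("pics/hold.png",np.hstack([A,S]))
E
```

```text
w 0.6887134852076493 [ 0.27700763 -0.57273526 -1.3534617 ]
w 0.6901016933563006 [0.57858263 0.00278051 0.14025139] 8.7583
```

View pics/hold.png

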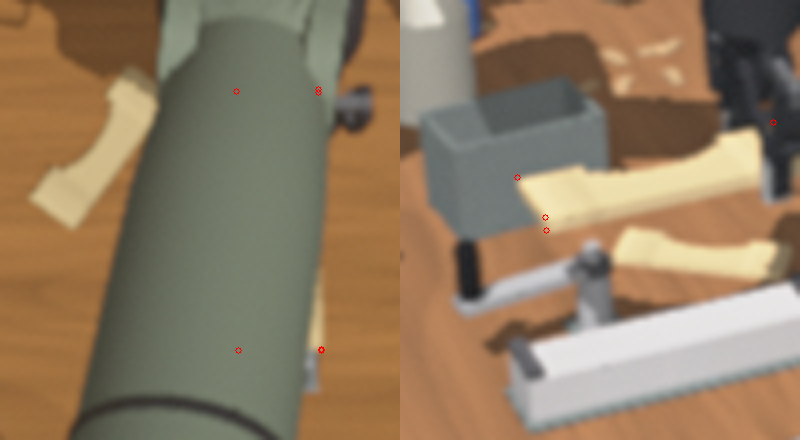

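The held template matches the prediction within about 1 px in the side view (near corner at (548,216) against (545,217)). I'll lower it gently.

Run:
```python
from h import *
p=bot.read_position()
bot.move_linear(p-[0,0,.105],.12)
print("hit",bot.move_linear(p-[0,0,.126],.015,until_force=2.5),p[2]-bot.read_position()[2],bot.read_ft_force(),bot.read_moment())
bot.set_gripper(0.8); bot.set_gripper(1.0)
bot.move_linear(bot.read_position()+[0,0,.15],.15)
j=bot.solve_ik
bot.goto_joints([.9,.3,-.3,1.05,0,1.0])
print(bot.read_clock())
A=crop("top","top3",230,160,80,110,5); S=crop("side","side3",200,180,120,110,5)[:, :400] if 0 else crop("side","side3",205,180,110,92,3.6)
P=place(D,np.array([[.095,.03,.05],[.095,-.03,.05],[-.095,-.03,.05],[-.095,.03,.05]]))
for im,n,o,s in((A,"top",(230,160),5),(S,"side",(205,180),3.6)):
    for u in (proj(n,P)-o+.5)*s-.5: cv2.circle(im,tuple(np.round(u).astype(int).tolist()),3,(0,0,255),1)
S=cv2.copyMakeBorder(S,0,550-len(S),0,0,cv2.BORDER_CONSTANT)
cv2.imwrite("pics/laid.png",np.hstack([A,S]))
```

```text
hit True 0.11871157195890994 [-0.87668499 -1.02940592  4.97252063] [0.09371675 0.06675373 0.0292018 ]
14.4667
```

View pics/laid.png

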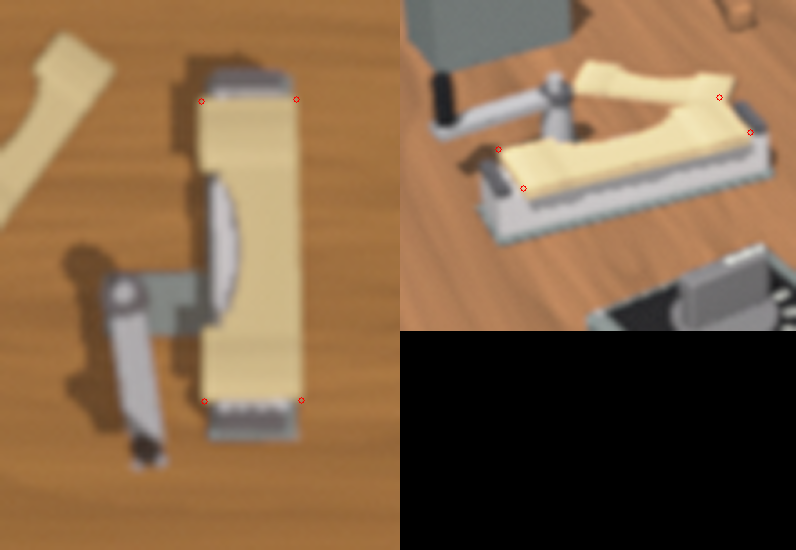

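The template lies flat between the two stops. Its edges are at rows 98 and 400 with white gaps at both ends, and it is centred across the bed. Next is the keeper, turning the gripper along with it.

Run:
```python
from h import *
def pose(q,z=.090):
    x,a=R_down(D[2]+q,0); return tcp(kh(q,z),a),quat(x,a)
bot.set_gripper(.65)
p,o=pose(kq); bot.move_pose(p+[0,0,.1],o); bot.move_linear(p+[0,0,.03],.15)
print("hit",bot.move_linear(p,.05,until_force=5))
bot.set_gripper(0,25); w=bot.read_gripper_width(); print("w",w,bot.read_ft_force())
if .12<w<.35:
    for q in np.linspace(kq,1.5,9)[1:]:
        p,o=pose(q); h=bot.move_linear(p,.08,rotation=o,until_force=25)
        if h: print("stopped",q); break
    print(bot.read_gripper_width(),bot.read_ft_force())
    f0=bot.read_ft_force()
    p,o=pose(1.68); print("stop",bot.move_linear(p,.03,rotation=o,until_force=8),bot.read_ft_force())
    v=bot.read_position()-place(D,[-.03,.078,.07])[0]; print("angle",np.arctan2(v[1],v[0])-D[2]+np.pi, np.hypot(*v[:2]))
    bot.set_gripper(.5); bot.move_linear(bot.read_position()+[0,0,.12],.15)
print(bot.read_clock())
```

```text
hit False
w 0.21569907108791964 [-1.12620766 -0.07213047  3.48189608]
0.21546831500957972 [-1.22500215 -3.90600589  7.45459833]
stop True [-1.08996424 -0.26920589  5.89225058]
angle 1.5782016531700453 0.09798950489209457
22.7917
```

Run:
```python
from h import *
s=np.r_[SEL[:2],.092]
def pose(d):
    x,a=R_down(SEL[2]-d,0); return tcp(s,a),quat(x,a)
p,o=pose(0); bot.move_pose(p+[0,0,.09],o)
A=crop("top","top4",230,160,80,110,5); S=crop("side","side4",205,180,110,92,3.6)
S=cv2.copyMakeBorder(S,0,550-len(S),0,0,cv2.BORDER_CONSTANT); cv2.imwrite("pics/keeper.png",np.hstack([A,S]))
bot.set_gripper(.6); print("hit",bot.move_linear(p,.08,until_force=6),bot.read_clock())
```

```text
hit False 25.3583
```

View pics/keeper.png

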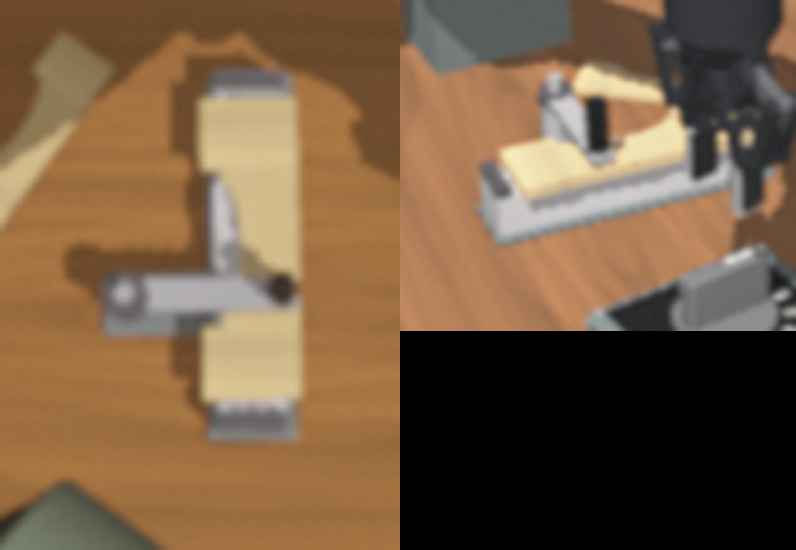

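The keeper lies square across the template (pivot (125,295), handle (283,288)), and the template hasn't moved. Now the selector.

Run:
```python
from h import *
s=np.r_[SEL[:2],.092]
bot.set_gripper(0,60); print("w*85",85*bot.read_gripper_width(),bot.read_moment())
p0=bot.read_position()
for d in np.linspace(0,1.309,7)[1:]:
    x,a=R_down(SEL[2]-d,0); bot.move_pose(p0,quat(x,a))
print(bot.read_moment(),bot.read_ft_force())
bot.set_gripper(.6); bot.move_linear(bot.read_position()+[0,0,.12],.15)
bot.goto_joints([.9,.3,-.3,1.05,0,1.0]); print(bot.read_clock())
A=crop("top","top5",330,180,64,70,6); S=crop("side","side5",205,180,140,140,3)
cv2.imwrite("pics/final.png",np.hstack([A[:420],S[:420]]))
for q in (1.309-.436,1.309,1.309+.2,):
    e=[s[0]+.032*np.cos(SEL[2]-q),s[1]+.032*np.sin(SEL[2]-q),.108]; print(q,((proj("top",e)[0]-[330,180])*6).round(),((proj("side",e)[0]-[205,180])*3+[384,0]).round())
```

```text
w*85 15.543562745466021 [ 1.01221349  0.31257619 -0.07788561]
[-0.45951759  0.61399025 -0.06921012] [-2.01483085 -1.40537277  1.38528205]
31.6667
0.873 [246. 157.] [694. 224.]
1.309 [264. 178.] [686. 233.]
1.509 [269. 190.] [680. 237.]
```

View pics/final.png

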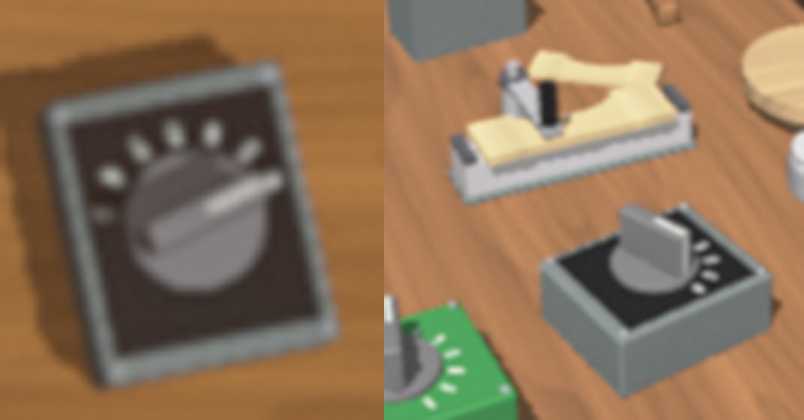

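```bash
python3 -c "
from cell import bot
print(bot.read_clock()); print(bot.close_job())"
```

```text
31.7667
the job is handed in; nothing more can be done
None
```

The copy lathe is set up as asked and handed in at about 32 s of the 70 s allowed.

- **Template:** I gripped the larger template by its raised edge (jaws measured 59 mm), lifted it out of the bin and lowered it until light contact. The last pictures show it flat and straight between the stops, centred to within about 3 mm.
- **Keeper:** I swung it to its stop, with the angle from the tool position at about 1.58 rad. A picture shows it square across the template, and the template did not move.
- **Selector:** it started at the fourth tick (0.1° off the box axis by my fit). I turned it 75° clockwise and let go. The pointer now lies on the seventh tick, with the other six showing.

**Disagreements and limits:**
- The pose fits had errors of 1–2 px, or 3–6 mm. The bed's left edge was about 2 px off, so I shifted the bed centre about 3 mm sideways.
- The final pointer direction read by eye came out nearer 80° than 75°. I put that down to the pointer line merging with the tick; the tick itself matches three clicks.
- I did not check the bystanders one by one, but no move ran close to them and no unexpected contact force showed.

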